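# Unclamp a microscope eyepiece and hold it up to the inspection lamp

## Robot

A 6-joint arm with a two-finger parallel gripper is mounted at the origin on the work surface. World frame = base frame: x ahead of the robot, y to its left, z up, the work surface at z = 0. Lengths are in mm, angles in rad, forces in N, time in s.
With the tool pointing down it reaches from about 400 to 925 mm from the base axis. Payload 12.5 kg.
Tool frame: the origin (TCP) lies at the very end of the fingers, on their centre line; the grasp point (between the pads) lies env.grip_point_offset behind it (env.grip_point_offset is the distance from the TCP to the grasp point, in mm); y points along the fingers, z is the direction in which the jaws open and shut, and the axes are right-handed (so a half turn about y gives the same grasp; the last joint's range is limited). The gripper opens to 95 mm and grips with 3 to 60 N. Pads are 20 mm wide; open, the fingers measure 119 mm over their backs; the gripper's body (75 mm by 180 mm) begins 59 mm behind the grasp point.
Start: joints at [1.047, 0.491, 1.559, -0, 1.092, -0.106], TCP at [253.58, 571.265, 214.661] pointing down, gripper open.
Joint ranges: [-3.1, 3.1], [-0.84, 2.19], [0.05, 2.79], [-1.13, 4.28], [0.06, 2.93], [-2.69, 2.69]. Speed limits (rad/s): [2.22, 2.22, 2.79, 3.14, 3.14, 3.14].

## Interface

Orientations are given as [roll, pitch, yaw] about the fixed x, y, z axes, in that order (R = Rz(yaw) Ry(pitch) Rx(roll)).
In Python, from cell import readout, read_camera, env, nets gives the robot as it stands.
- The arm moves only by the tool apply_moves, never from a script. Its argument "increments" is a list of rows, each a list of 3 entries, a list of its own where there are three numbers: the shift along the tool's x, y, z in cm, then the turn, a rotation vector about the tool's x, y, z in degrees, then the finger opening in cm, from 0 to 9.51. A call has exactly 5 rows; each row shifts and turns the pose as measured when the row begins, along the tool's axes as they then stand; what a row does not reach is not made up. A row lasts 1/8 s, in which the tool goes at most 62.5 mm and 10.7 degrees, less where a joint would pass 70% of its speed; a pose out of reach is approached as far as the arm can. A call with a gripper value outside its range is refused whole. The fingers move at their own pace and stop on an object; the grip force is fixed at half the most. Time passes only in rows, so rows that do not move let the fingers close, or fill a call up. It gives the time, the measured TCP pose, the force and the opening at its end, in the units of the state.
- readout.state(): the state, without advancing time (a new reading comes with each control period).
- read_camera(name): name is "side" or "top" or "wrist"; returns a dict with "img" (400x640x3 uint8, red, green, blue), "vfov" (degrees; the focal length in pixels is half the picture's height over the tangent of half this angle, whatever the lens; pixels are square), "cx", "cy" (the principal point, pixels), "distortion" ([k1, k2, p1, p2, k3] as OpenCV has them; the pictures are not rectified), "rvec" (rotation vector, rad) and "tvec" (3), from world to camera coordinates, as OpenCV has them; the wrist camera has in their place "mount" (4x4, takes a point from camera to tool coordinates, whose origin is the TCP and whose axes are the tool frame's). Camera axes: x right, y down, z forward; pixel columns grow to the right and rows downward; lengths in mm; the calibration is good to about 2 mm. A picture is of the moment at which its call begins: read the wrist's pose just before it. There is no depth.
- env.job_done(): hands the job in, once; it reports no verdict.
Trained networks look in a picture, given as the dict that the camera call returned (one of the last four; its "shot" number tells which), for a name from the list of things; names that differ only in an ending like _2 or _b are one class to them, and where a whole thing is asked for, a point or a joint stands for the part that bears it (a point fixed in the world has none). Each returns a list of dicts, best first, with "confidence" (0 to 1); they miss things now and then, are a little off and sometimes report something else, mostly with a low value. They report only what shows in the picture. A call takes as long as a camera call. They do not tell look-alikes from the thing itself.
- nets.look_for(picture, thing): "point" ([x, y, z] in mm, in the coordinates of the camera as it stood for that picture, good to about 4 mm: the middle of the surface that is visible of it).
- nets.mark_of(picture, thing): "point" ([x, y, z] in mm, in the coordinates of the camera as it stood for that picture, good to about 4 mm: a listed point, or the origin of a listed thing).
The state is a dict: "t": time; "joints": joint angles; "qvel": joint speeds; "tau": joint torques, N m; "eef_pos": TCP position; "tcp_rot": TCP orientation; "ft_force": force on the tool from outside, world axes, zero at the start; "moment": the same for the moment, N m; "opening": opening from 0.0 (shut) to 1.0 (fully open).
Only numpy, scipy, OpenCV 4.12 (cv2) and the standard library are available. Lean on these libraries where they do the work, as an engineer would, in place of code of your own. Each camera call takes 0.05 s, during which the arm holds its last target. There are 200 camera calls.

## Task

Turn the blue clamp knob on the aluminium service stand clockwise until it clicks over into its open position and the steel finger has swung off the eyepiece; then draw the black microscope eyepiece straight up out of its socket, tip it and hold it raised over the tilted round inspection lamp, in line with the beam, with its bare steel tube pointing squarely at the middle of the lit face and the tube's end about 9 cm from it. Finish while still holding it there, steady and touching neither lamp nor stand, and leave everything else on the bench alone.

Things in the scene. Friction and masses are not known exactly. Their poses are not given: they have to be found in the camera images.
- stand: fixed aluminium block 90 (x) x 170 (y) x 40 mm high. Origin: centre of its underside on the bench, z up. Upright through socket 24.8 mm wide at y = -45 mm; knob axis at y = +45 mm, on a hub 24 mm wide, 6 mm high; a small brass pivot of its spring stands at y = +75 mm.
- knob (a joint): clamp knob angle, rad, about the stand's upright axis, growing clockwise seen from above: 0 clamped, 1.1 open, with a stop at each. A sprung detent holds it at either stop: it resists most at the stop (about 0.14 N m), ever less up to half-way (0.55), and past that snaps on to 1.1 and stays; let go well before half-way, it springs back to 0.
- knob_grip (a point): point on the knob's axis at the height to grip, 82 mm above the bench. Blue grip bar 13 mm wide (x), 40 mm long (y); its top 10 mm above this point, its foot 24 mm below, on a round blue skirt 42 mm wide. The point turns with the knob; its axes are the stand's at angle 0.
- finger_tip (a point): end of the steel retaining finger, top face, 54 mm above the bench. The finger (12 mm wide, 5 mm thick) is part of the knob and reaches 72 mm from its axis towards the knob's -y. Clamped, it lies just over the eyepiece's flange and keeps it in; open, it has swung 63 degrees clockwise, to the stand's -x side, clear of the flange.
- eyepiece: loose black eyepiece, 0.06 to 0.13 kg. Origin: centre of the open end of its steel tube; z along its axis to the eyecup. Tube 23.2 mm wide from 0 to 30 mm, flange 49 wide from 30 to 36, black body 32 wide from 36 to 84, eyecup 36 wide from 84 to 94. It starts upright in the socket, flange on the block, origin 10 mm above the bench. Grip the body, fingertips above the steel finger.
- lamp_head: round inspection light, fixed: black drum 80 mm wide and 30 mm deep with a warm white lit disc 68 mm wide. Origin at the centre of the lit face, 85 mm above the bench; z is the beam, leaning 0.7 rad (40 degrees) from vertical towards the lamp's front, i.e. the robot's side; y is level.
- lamp: foot of the inspection lamp, fixed: grey disc 100 mm wide, 14 mm high, with a post under the light. Origin at the centre of its underside, on the bench straight below the centre of the lit face; its -x side is the front.
- wash_bottle: bystander: white wash bottle with a blue cap, 64 mm wide, 160 mm high; origin under its centre
- dropper: bystander: small amber dropper bottle, 32 mm wide, 85 mm high; origin under its centre
- objective_yellow: bystander: steel microscope objective with a yellow band standing on end, 25 mm wide, 42 mm high; origin under its centre
- objective_red: bystander: the same with a red band
- dish: bystander: clear shallow dish 90 mm wide, 15 mm high; origin under its centre
- slide_box: bystander: flat green slide box 90 x 170 x 35 mm; origin under its centre
- tissue_box: bystander: red tissue box with a slot in its top, 120 x 220 x 60 mm; origin under its centre
Mind the look-alikes: they are no part of the job. There is more than one size of the stand; the one meant has the size given above.

How it is judged (in metres and radians):
On the way, in this order (a step that is already met when the one before it is completed fails the run):
1. the knob is past its detent, in its open position, the eyepiece still in its socket (value of joint knob above 0.9 rad and z of eyepiece in the frame of stand below 0.03 m), for 0.2 s.
2. the eyepiece is drawn up clear of the socket, upright, in the gripper (z of eyepiece in the frame of stand above 0.045 m and horizontal distance between eyepiece and knob_grip between 0.05 and 0.13 m and angle between eyepiece's own z axis and vertical below 0.35 rad and contact force between the fingers and eyepiece above 1 N), for 0.1 s.
At the end, for the whole second after the job is handed in: Held by the fingers, at rest, eyecup up, axis within 0.3 rad of the beam; tube end 45 to 135 mm from the lit face along the beam, within 35 mm of its centre in x and in y, over 90 mm above the bench; touching neither stand nor lamp; knob still open (over 0.9 rad) (contact force between the fingers and eyepiece above 1 N and angle between the z axis of eyepiece and the z axis of lamp_head, either way round below 0.3 rad and angle between eyepiece's own z axis and vertical below 1.2 rad and x of eyepiece in the frame of lamp_head between -0.035 and 0.035 m and y of eyepiece in the frame of lamp_head between -0.035 and 0.035 m and z of eyepiece in the frame of lamp_head between 0.045 and 0.135 m and height (world z) of eyepiece above 0.09 m and contact force between eyepiece and stand below 0.1 N and contact force between eyepiece and lamp below 0.1 N and linear speed of eyepiece below 0.03 m/s and angular speed of eyepiece below 0.3 rad/s and value of joint knob above 0.9 rad); the arm keeps its last pose, push and grip.
It fails at once if a bystander is shifted by more than 30 mm (distance of any of wash_bottle, dropper, objective_yellow, objective_red, dish, slide_box, tissue_box from where it was at the start of the episode above 0.03 m).
It fails at once if a bystander is knocked over (angle between any of wash_bottle, dropper, objective_yellow, objective_red, dish, slide_box, tissue_box's own z axis and vertical above 0.5 rad).
It fails at once if the eyepiece knocks against the lamp (contact force between eyepiece and lamp above 2 N).
It also fails if it takes over 59 s, if anything falls off the work surface, if the arm or the gripper's body presses on something with over 40 N, if the wrist force passes 120 N, or if a joint passes its speed limit or range.

## Working session

There is one attempt and no reset: what is moved stays moved. The work goes in short steps, Python scripts to look and compute and a tool call to move; the robot and the scene stay as the last step left them, time stands still between calls to the robot, and variables do not carry over. Pictures are saved under pics/ and viewed, about 8 in all and at most 12, crops included, and the job is handed in when it is done.

Besides the shell and the picture viewer there is one more tool, called after ">>>" as a command line: name --argument value ..., lists and objects as JSON in quotes. apply_moves: Moves the arm, as the interface text tells. Its arguments: {"type":"object","properties":{"increments":{"type":"array"}},"required":["increments"]}

```bash
mkdir -p pics; ls; cat > h.py <<'E'
import numpy as np, cv2
from scipy.spatial.transform import Rotation as R
from cell import readout, read_camera, env, nets
def cam(n):
    s=readout.state(); p=read_camera(n)
    if 'mount' in p:
        T=np.eye(4);T[:3,:3]=R.from_euler('xyz',s['tcp_rot']).as_matrix();T[:3,3]=s['eef_pos'];W=T@np.array(p['mount'])
    else:
        M=np.eye(4);M[:3,:3]=cv2.Rodrigues(np.array(p['rvec'],float))[0];M[:3,3]=np.array(p['tvec']).ravel();W=np.linalg.inv(M)
    return p,W
def w(W,pt): return (W[:3,:3]@np.array(pt)+W[:3,3]).round(1)
def save(p,f): cv2.imwrite('pics/'+f,p['img'][...,::-1])
def pix(p,W,X):
    M=np.linalg.inv(W);f=200/np.tan(np.radians(p['vfov'])/2)
    K=np.array([[f,0,p['cx']],[0,f,p['cy']],[0,0,1.]])
    return cv2.projectPoints(np.array(X,float).reshape(-1,1,3),cv2.Rodrigues(M[:3,:3])[0],M[:3,3],K,np.array(p['distortion'],float))[0].reshape(-1,2)
E
python3 - <<'E'
from h import *
print(readout.state(), env.grip_point_offset)
for c in ['top','side']:
    p,W=cam(c); save(p,c+'0.png'); print(c,W[:3,3].round())
    for n in ['stand','knob_grip','finger_tip','eyepiece','lamp_head','lamp','wash_bottle','dropper','objective_yellow','objective_red','dish','slide_box','tissue_box']:
        print(n,[(round(d['confidence'],2),w(W,d['point']).tolist()) for d in nets.mark_of(p,n)][:4])
E
```

```text
pics
{'t': 0.0, 'joints': array([ 1.04742108e+00,  4.91580325e-01,  1.55944838e+00, -1.37557614e-05,
        1.09170840e+00, -1.05638575e-01]), 'qvel': array([ 0.00047468, -0.00108108,  0.00129263, -0.00048349,  0.00110518,
       -0.00015791]), 'tau': array([-1.72152089e-03, -6.12676692e+01, -2.58177406e+01,  6.91392459e-02,
        4.84309229e-02, -1.26349960e-04]), 'eef_pos': array([253.43878479, 571.0399534 , 214.04922118]), 'tcp_rot': array([-1.57193568e+00,  1.08540927e-04, -4.17730387e-01]), 'ft_force': array([-0.09943487, -0.10923367,  0.49653088]), 'moment': array([-0.03347982, -0.02273652, -0.00591782]), 'opening': 1.0014324666224828} 18.8
top [ 287.   21. 1580.]
stand [(0.97, [389.3, -183.9, 0.3]), (0.66, [590.9, -145.1, 0.9])]
knob_grip [(0.76, [214.2, -304.8, 104.5]), (0.57, [585.5, -107.3, 84.0]), (0.57, [402.9, -60.0, 2.0]), (0.45, [385.6, -154.5, 55.2])]
finger_tip [(0.91, [210.1, -404.1, 69.7]), (0.54, [595.6, -176.4, 53.6]), (0.54, [390.8, -205.9, 38.7])]
eyepiece [(0.57, [601.0, -195.5, 10.1]), (0.25, [402.4, 89.6, 8.8])]
lamp_head [(0.69, [594.0, 123.4, 86.3])]
la
[... 489 characters left out ...]
-368.1, -3.3]), (0.72, [386.8, -182.7, -1.0]), (0.62, [595.6, -152.6, -1.1])]
knob_grip [(0.86, [212.5, -304.9, 105.3]), (0.54, [389.6, -153.9, 57.3]), (0.46, [585.6, -107.1, 82.3])]
finger_tip [(0.77, [210.0, -403.9, 69.6]), (0.54, [600.6, -175.7, 53.1]), (0.49, [398.3, -198.3, 37.0])]
eyepiece [(0.75, [602.4, -195.9, 6.4]), (0.5, [597.6, 121.7, 1.8])]
lamp_head [(0.57, [599.2, 123.6, 86.8])]
lamp [(0.92, [600.9, 118.6, 1.4])]
wash_bottle [(0.66, [591.2, 375.8, -5.8])]
dropper [(0.67, [758.1, -0.7, -6.4]), (0.65, [600.5, 120.7, -0.9])]
objective_yellow []
objective_red [(0.64, [402.9, -58.6, -4.6])]
dish [(0.55, [455.4, -334.0, -3.4])]
slide_box [(0.73, [579.5, -433.9, -0.7])]
tissue_box []
```

View pics/top0.png

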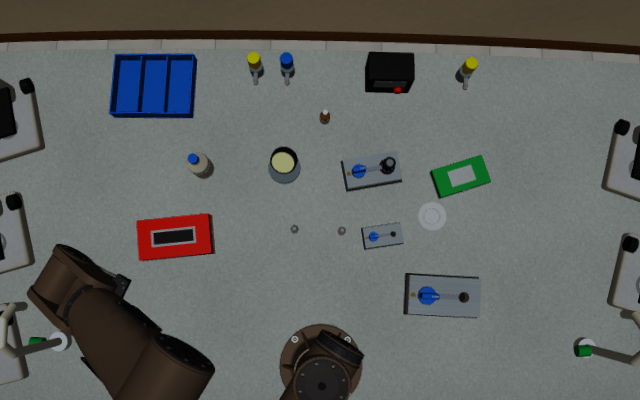

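View pics/side0.png

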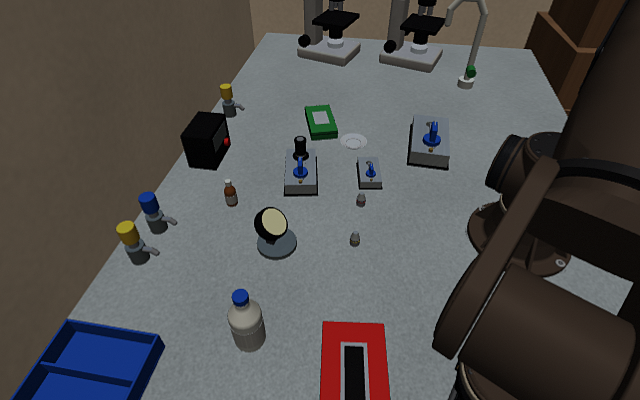

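The target stand is the middle one, at pixel (372,170) in the top view. It carries the blue knob at (360,171) and the black eyepiece at (388,165). The larger and smaller ones are look-alikes. The lamp is at (284,163) in the top view and (272,225) in the side view. Next I fit the lamp's facing from the lit disc and plan the approach.

```bash
cat >> h.py <<'E'
def plan(pos,rot,n,op,via=None):
    """rows of n steps from current pose to target pos(mm)/R; shift cm, rotvec deg, op"""
    s=readout.state();P=np.array(s['eef_pos']);A=R.from_euler('xyz',s['tcp_rot']);d=(A.inv()*rot).as_rotvec()/n
    D=(np.array(pos)-P)/n
    print('TCP',P.round(1),'rpy',np.round(s['tcp_rot'],3),'op',round(s['opening'],3),'dist',np.linalg.norm(D).round(1),'t',s['t'],'F',np.round(s['ft_force'],1),'q',np.round(s['joints'],2))
    out=[]
    for i in range(n):
        Ai=A*R.from_rotvec(d*i); out.append([(Ai.inv().apply(D)/10).round(2).tolist(),np.degrees(d).round(1).tolist(),op])
    for i in range(0,n,5): print(out[i:i+5])
def down(yaw): return R.from_euler('xyz',[-np.pi/2,0,yaw])
E
python3 - <<'E'
from h import *
from scipy.optimize import least_squares
obs=[]
for c,u0 in [('top',(284,160)),('side',(271,224))]:
    p,W=cam(c); im=p['img'].astype(int)
    m=((im.min(2)>120)&(im[...,0]-im[...,2]>15)).astype(np.uint8)
    n,l,st,ce=cv2.connectedComponentsWithStats(m)
    k=1+np.argmin(np.linalg.norm(ce[1:]-u0,axis=1)); print(c,st[k],ce[k])
    cn=max(cv2.findContours((l==k).astype(np.uint8),0,1)[0],key=len)[:,0]
    hull=cv2.convexHull(cn); obs.append((p,W,cv2.fitEllipse(hull)))
a=np.linspace(0,2*np.pi,60)
def f(x):
    r=[]
    Rl=(R.from_euler('z',x[3])*R.from_euler('y',-.7)).as_matrix()
    C=np.array(x[:3])+(Rl@np.stack([34*np.cos(a),34*np.sin(a),0*a])).T
    for p,W,e in obs:
        q=pix(p,W,C)-e[0]; t=np.radians(e[2]); q=q@np.array([[np.cos(t),-np.sin(t)],[np.sin(t),np.cos(t)]])
        ax=np.array(e[1])/2+.5
        r.append((np.hypot(q[:,0]/ax[0],q[:,1]/ax[1])-1)*ax.mean())
    return np.hstack(r)
for y0 in (-.4,0,.4):
    s=least_squares(f,[597,123,85,y0]); print(s.x.round(3),np.abs(s.fun).max())
plan([560,-140,230],down(-1.393),15,9.5)
E
```

```text
top [  2 318   2   3   3] [  2.66666667 319.        ]Traceback (most recent call last):
  File "<stdin>", line 10, in <module>
cv2.error: OpenCV(4.12.0) /io/opencv/modules/imgproc/src/shapedescr.cpp:361: error: (-201:Incorrect size of input array) There should be at least 5 points to fit the ellipse in function 'fitEllipseNoDirect'
```

```bash
cat > lampfit.py <<'E'
from h import *
from scipy.optimize import least_squares
obs=[]
for c,u0 in [('top',(284,160)),('side',(271,224))]:
    p,W=cam(c); im=p['img'].astype(int); ref=im[u0[1],u0[0]]; print(ref)
    m=(np.abs(im-ref).max(2)<40).astype(np.uint8)
    n,l,st,ce=cv2.connectedComponentsWithStats(m,connectivity=4)
    k=l[u0[1],u0[0]]; print(c,st[k],ce[k])
    cn=max(cv2.findContours((l==k).astype(np.uint8),0,1)[0],key=len)[:,0]
    hull=cv2.convexHull(cn); obs.append((p,W,cv2.fitEllipse(hull)))
a=np.linspace(0,2*np.pi,60)
def f(x):
    r=[]
    Rl=(R.from_euler('z',x[3])*R.from_euler('y',-.7)).as_matrix()
    C=np.array(x[:3])+(Rl@np.stack([34*np.cos(a),34*np.sin(a),0*a])).T
    for p,W,e in obs:
        q=pix(p,W,C)-e[0]; t=np.radians(e[2]); q=q@np.array([[np.cos(t),-np.sin(t)],[np.sin(t),np.cos(t)]])
        ax=np.array(e[1])/2+.5
        r.append((np.hypot(q[:,0]/ax[0],q[:,1]/ax[1])-1)*ax.mean())
    return np.hstack(r)
for y0 in (-.4,0,.4):
    s=least_squares(f,[597,123,85,y0]); print(s.x.round(3),np.abs(s.fun).max())
plan([560,-140,230],down(-1.393),15,9.5)
E
python3 lampfit.py
```

```text
[154 157 111]
top [272 153  22  19 336] [282.44047619 162.08035714]
[156 154 122]
side [262 209  24  26 491] [273.56211813 221.4114053 ]
[ 6.00985e+02  1.23845e+02  8.24510e+01 -2.38000e-01] 0.26966536024331206
[ 6.00985e+02  1.23845e+02  8.24510e+01 -2.38000e-01] 0.2696650751467897
[ 6.00985e+02  1.23845e+02  8.24510e+01 -2.38000e-01] 0.2696654058076744
TCP [253.6 571.3 214.7] rpy [-1.571 -0.    -0.418] op 1.001 dist 51.6 t 1.55 F [-0.3  0.4 -0. ] q [ 1.05  0.49  1.56  0.    1.09 -0.11]
[[[3.79, -0.1, -3.5], [-0.0, 3.7, -0.0], 9.5], [[4.01, -0.1, -3.25], [-0.0, 3.7, -0.0], 9.5], [[4.21, -0.1, -2.98], [-0.0, 3.7, -0.0], 9.5], [[4.4, -0.1, -2.7], [-0.0, 3.7, -0.0], 9.5], [[4.56, -0.1, -2.41], [-0.0, 3.7, -0.0], 9.5]]
[[[4.71, -0.1, -2.11], [-0.0, 3.7, -0.0], 9.5], [[4.84, -0.1, -1.8], [-0.0, 3.7, -0.0], 9.5], [[4.95, -0.1, -1.48], [-0.0, 3.7, -0.0], 9.5], [[5.03, -0.1, -1.16], [-0.0, 3.7, -0.0], 9.5], [[5.1, -0.1, -0.83], [-0.0, 3.7, -0.0], 9.5]]
[[[5.14, -0.1, -0.5], [-0.0, 3.7, -0.0], 9.5], [[5.16, -0.1, -0.16], [-0.0, 3.7, -0.0], 9.5], [[5.16, -0.1, 0.18], [-0.0, 3.7, -0.0], 9.5], [[5.14, -0.1, 0.51], [-0.0, 3.7, -0.0], 9.5], [[5.09, -0.1, 0.84], [-0.0, 3.7, -0.0], 9.5]]
```

>>> apply_moves --increments '[[[3.8,0,-3.5],[0,3.7,0],9.5],[[4.0,0,-3.25],[0,3.7,0],9.5],[[4.2,0,-3.0],[0,3.7,0],9.5],[[4.4,0,-2.7],[0,3.7,0],9.5],[[4.56,0,-2.4],[0,3.7,0],9.5]]'

```text
t: 2.17
eef_pos: [356.6, 330.1, 214.2]
tcp_rot: [-1.569, -0.0, -0.745]
ft_force: [0.6, -0.3, -0.5]
opening: 0.996
```

>>> apply_moves --increments '[[[4.7,0,-2.1],[0,3.7,0],9.5],[[4.8,0,-1.8],[0,3.7,0],9.5],[[4.9,0,-1.5],[0,3.7,0],9.5],[[5.0,0,-1.1],[0,3.7,0],9.5],[[5.1,0,-0.8],[0,3.7,0],9.5]]'

```text
t: 2.8
eef_pos: [459.9, 85.9, 215.3]
tcp_rot: [-1.566, -0.0, -1.079]
ft_force: [-0.1, 0.8, 0.4]
opening: 1.001
```

```bash
python3 -c "
from h import *
plan([545,-140,230],down(-1.393),10,9.5)"
```

```text
TCP [459.9  85.9 215.3] rpy [-1.566 -0.    -1.079] op 1.001 dist 24.2 t 2.8 F [-0.1  0.8  0.4] q [ 0.04  0.27  1.93  0.    0.94 -0.45]
[[[2.39, -0.15, -0.32], [-0.0, 1.8, -0.0], 9.5], [[2.4, -0.15, -0.24], [-0.0, 1.8, -0.0], 9.5], [[2.41, -0.15, -0.17], [-0.0, 1.8, -0.0], 9.5], [[2.41, -0.15, -0.09], [-0.0, 1.8, -0.0], 9.5], [[2.41, -0.15, -0.01], [-0.0, 1.8, -0.0], 9.5]]
[[[2.41, -0.15, 0.06], [-0.0, 1.8, -0.0], 9.5], [[2.41, -0.15, 0.14], [-0.0, 1.8, -0.0], 9.5], [[2.4, -0.15, 0.21], [-0.0, 1.8, -0.0], 9.5], [[2.4, -0.15, 0.29], [-0.0, 1.8, -0.0], 9.5], [[2.39, -0.15, 0.36], [-0.0, 1.8, -0.0], 9.5]]
```

Tracking is good, so one call should be enough.

>>> apply_moves --increments '[[[4.9,-0.3,-0.6],[0,3.6,0],9.5],[[4.9,-0.3,-0.3],[0,3.6,0],9.5],[[4.9,-0.3,0.1],[0,3.6,0],9.5],[[4.9,-0.3,0.3],[0,3.6,0],9.5],[[4.9,-0.3,0.7],[0,3.6,0],9.5]]'

```text
t: 3.42
eef_pos: [551.0, -152.3, 231.5]
tcp_rot: [-1.564, 0.001, -1.405]
ft_force: [1.0, 0.8, 0.1]
opening: 0.999
```

```bash
python3 -c "
from h import *
p,W=cam('wrist'); save(p,'w1.png'); print(W.round(2))
for n in ['stand','knob_grip','finger_tip','eyepiece']:
    print(n,[(round(d['confidence'],2),w(W,d['point']).tolist()) for d in nets.mark_of(p,n)][:3])
plan([585,-107,150],down(-1.393),5,9.5)"
```

```text
[[ 9.9000e-01  1.6000e-01  5.0000e-02  5.3582e+02]
 [ 1.7000e-01 -9.5000e-01 -2.7000e-01 -7.6140e+01]
 [ 1.0000e-02  2.7000e-01 -9.6000e-01  4.0307e+02]
 [ 0.0000e+00  0.0000e+00  0.0000e+00  1.0000e+00]]
stand [(0.66, [394.9, -185.8, 1.8]), (0.63, [595.2, -149.5, -0.2])]
knob_grip [(0.66, [386.9, -153.8, 59.2]), (0.56, [583.8, -105.0, 84.3]), (0.35, [595.2, -145.7, 3.0])]
finger_tip [(0.89, [598.1, -180.9, 54.0]), (0.8, [393.5, -206.5, 36.1])]
eyepiece []
TCP [ 550.3 -150.4  231. ] rpy [-1.565e+00  1.000e-03 -1.402e+00] op 0.996 dist 19.6 t 3.675 F [-0.4  0.4  0. ] q [-0.38  0.39  1.68  0.    1.06 -0.56]
[[[-0.74, 1.63, 0.82], [-0.1, -0.1, -0.0], 9.5], [[-0.73, 1.62, 0.82], [-0.1, -0.1, -0.0], 9.5], [[-0.73, 1.62, 0.83], [-0.1, -0.1, -0.0], 9.5], [[-0.73, 1.62, 0.83], [-0.1, -0.1, -0.0], 9.5], [[-0.73, 1.62, 0.83], [-0.1, -0.1, -0.0], 9.5]]
```

View pics/w1.png

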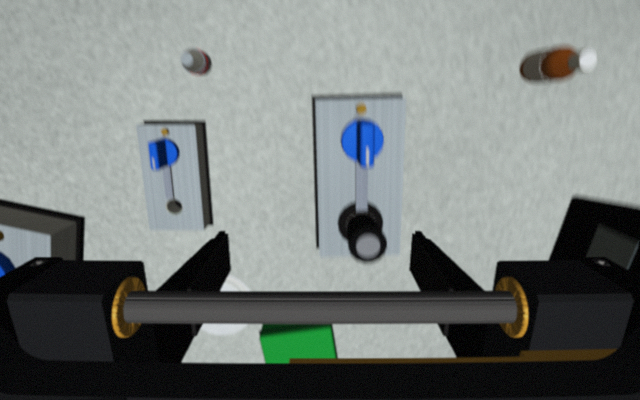

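The wrist view shows the bar at about (365,145) and the eyepiece at (365,235). The stand's edges run parallel to the tool axes, so the yaw is right. I go down onto the knob.

>>> apply_moves --increments '[[[-0.74,1.7,0.85],[-0.1,-0.1,0],5],[[-0.74,1.7,0.85],[-0.1,-0.1,0],5],[[-0.73,1.7,0.84],[-0.1,-0.1,0],5],[[-0.73,1.7,0.83],[-0.1,-0.1,0],5],[[-0.73,1.7,0.83],[-0.1,-0.1,0],5]]'

```text
t: 4.3
eef_pos: [587.1, -100.6, 140.5]
tcp_rot: [-1.574, 0.002, -1.389]
ft_force: [0.1, 0.3, -0.5]
opening: 0.548
```

```bash
python3 -c "
from h import *
p,W=cam('wrist')
for n in ['knob_grip','finger_tip','eyepiece']:
    print(n,[(round(d['confidence'],2),w(W,d['point']).tolist()) for d in nets.mark_of(p,n)][:3])
plan([585,-106.5,64],down(-1.393),5,5)"
```

```text
knob_grip [(0.65, [580.4, -102.7, 84.7]), (0.63, [389.3, -156.9, 63.0])]
finger_tip [(0.97, [395.4, -205.3, 37.5]), (0.56, [598.1, -176.8, 53.1])]
eyepiece [(0.72, [599.9, -196.0, 12.3])]
TCP [ 586.7 -101.4  141.7] rpy [-1.574  0.002 -1.389] op 0.528 dist 15.6 t 4.5 F [0.1 0.6 0.1] q [-0.28  0.53  1.71 -0.    0.9  -0.46]
[[[0.1, 1.55, -0.05], [0.0, 0.0, -0.0], 5], [[0.1, 1.55, -0.05], [0.0, 0.0, -0.0], 5], [[0.1, 1.55, -0.05], [0.0, 0.0, -0.0], 5], [[0.1, 1.55, -0.05], [0.0, 0.0, -0.0], 5], [[0.1, 1.55, -0.05], [0.0, 0.0, -0.0], 5]]
```

>>> apply_moves --increments '[[[0.1,1.55,-0.05],[0,0,0],5],[[0.1,1.55,-0.05],[0,0,0],5],[[0.1,1.55,-0.05],[0,0,0],5],[[0.1,1.55,-0.05],[0,0,0],5],[[0.1,1.45,-0.05],[0,0,0],5]]'

```text
t: 5.12
eef_pos: [585.0, -108.4, 61.8]
tcp_rot: [-1.572, 0.0, -1.391]
ft_force: [0.7, 0.1, 0.1]
opening: 0.524
```

>>> apply_moves --increments '[[[0,0,0],[0,0,0],1],[[0,0,0],[0,0,0],1],[[0,0,0],[0,0,0],1],[[0,0,0],[0,0,0],1],[[0,0,0],[0,0,0],1]]'

```text
t: 5.75
eef_pos: [586.2, -108.4, 61.6]
tcp_rot: [-1.569, -0.001, -1.391]
ft_force: [6.1, 0.8, -9.7]
opening: 0.135
```

```bash
python3 -c "
from h import *
s=readout.state();print(s['ft_force'],s['moment'],s['opening']*95)
p,W=cam('wrist');save(p,'w2.png')"
```

```text
[ 6.14605753  0.80632991 -9.69762806] [ 0.15276086 -1.01557526  0.10558271] 12.852573190579019
```

View pics/w2.png

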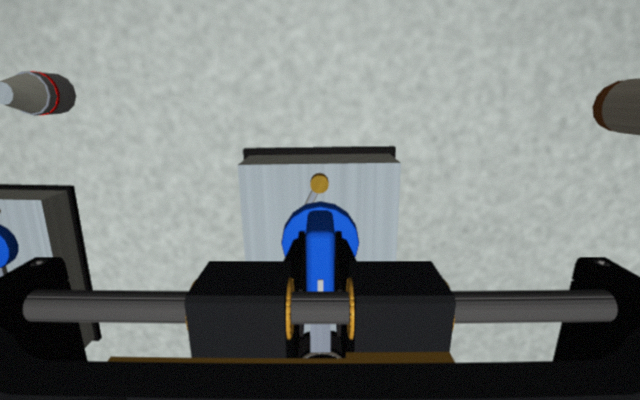

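The bar (320,240) is held centred between the pads at 12.9 mm opening. I turn it clockwise.

>>> apply_moves --increments '[[[0,0,0],[0,8,0],1],[[0,0,0],[0,8,0],1],[[0,0,0],[0,8,0],1],[[0,0,0],[0,8,0],1],[[0,0,0],[0,8,0],1]]'

```text
t: 6.42
eef_pos: [584.4, -108.0, 61.5]
tcp_rot: [-1.573, -0.001, -2.108]
ft_force: [-1.0, -0.2, -2.1]
opening: 0.137
```

>>> apply_moves --increments '[[[0,0,0],[0,8,0],1],[[0,0,0],[0,8,0],1],[[0,0,0],[0,6,0],1],[[0,0,0],[0,0,0],1],[[0,0,0],[0,0,0],1]]'

```text
t: 7.05
eef_pos: [583.6, -107.3, 61.5]
tcp_rot: [-1.573, -0.003, -2.501]
ft_force: [0.1, 0.3, -3.7]
opening: 0.135
```

```bash
python3 -c "
from h import *
s=readout.state();print(s['ft_force'],s['moment'],s['opening']*95, s['joints'].round(2))
p,W=cam('side');save(p,'s2.png'); cv2.imwrite('pics/s2c.png',cv2.resize(p['img'][90:230,230:400,::-1],None,fx=4,fy=4))
"
```

```text
[ 0.093862    0.27862474 -3.67786954] [-0.12824991 -0.06454211  0.5531333 ] 12.861574291060505 [-0.29  0.64  1.78 -0.    0.73  0.64]
```

View pics/s2c.png

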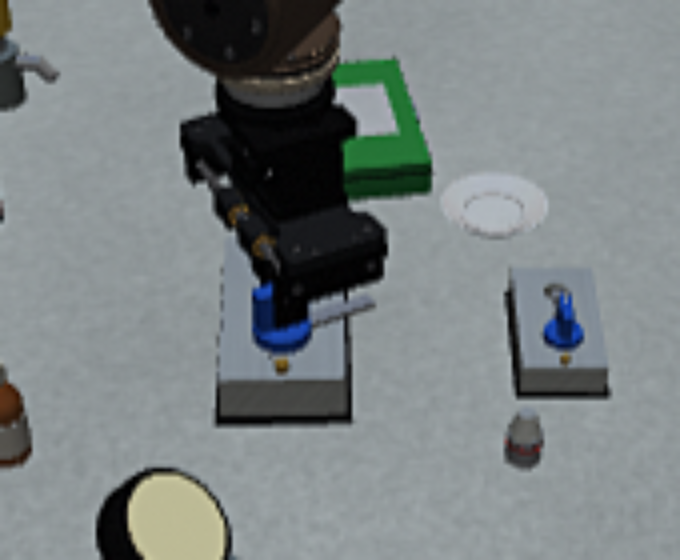

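The knob turned 1.11 rad to its stop and the finger now points to the stand's -x side (crop, ~(340,310)). I release it and rise.

>>> apply_moves --increments '[[[0,0,0],[0,0,0],3.5],[[0,0,0],[0,0,0],3.5],[[0,0,0],[0,0,0],3.5],[[0,-1,0],[0,0,0],3.5],[[0,-3,0],[0,0,0],3.5]]'

```text
t: 7.72
eef_pos: [583.2, -107.2, 102.1]
tcp_rot: [-1.576, -0.004, -2.501]
ft_force: [0.0, -0.1, 0.7]
opening: 0.366
```

>>> apply_moves --increments '[[[0,-3,0],[0,0,0],6],[[0,-3,0],[0,-8,0],6],[[0,-1,0],[0,-10,0],6],[[0,0,0],[0,-10,0],6],[[0,0,0],[0,-10,0],6]]'

```text
t: 8.35
eef_pos: [584.5, -107.5, 180.9]
tcp_rot: [-1.57, -0.0, -1.819]
ft_force: [-0.1, -0.4, 0.6]
opening: 0.628
```

```bash
python3 -c "
from h import *
p,W=cam('wrist');save(p,'w3.png')
for n in ['knob_grip','finger_tip','eyepiece']:
    print(n,[(round(d['confidence'],2),w(W,d['point']).tolist()) for d in nets.mark_of(p,n)][:3])
print(pix(p,W,[[601,-195.7,104],[585,-107,92],[527,-150,54]]).round())
plan([601,-195.7,160],down(-1.81),5,6)"
```

```text
knob_grip [(0.56, [581.5, -106.4, 85.9]), (0.39, [603.2, -197.7, 14.2])]
finger_tip [(0.68, [526.3, -152.2, 51.8])]
eyepiece [(0.77, [601.0, -194.2, 15.3]), (0.54, [583.3, -107.1, 85.5])]
[[368. 303.]
 [322. 201.]
 [272. 248.]]
TCP [ 584.4 -107.5  180.2] rpy [-1.571 -0.    -1.829] op 0.633 dist 18.4 t 8.55 F [1.3 0.  0.3] q [-0.29  0.48  1.68 -0.    0.98 -0.04]
[[[1.62, 0.4, 0.77], [-0.0, -0.2, 0.0], 6], [[1.62, 0.4, 0.76], [-0.0, -0.2, 0.0], 6], [[1.63, 0.4, 0.76], [-0.0, -0.2, 0.0], 6], [[1.63, 0.4, 0.75], [-0.0, -0.2, 0.0], 6], [[1.63, 0.4, 0.75], [-0.0, -0.2, 0.0], 6]]
```

View pics/w3.png

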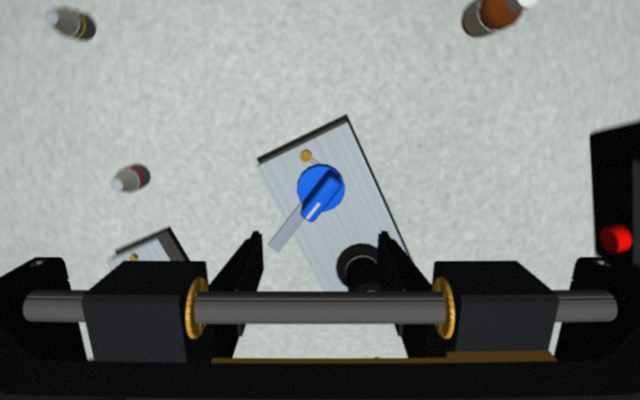

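The knob stayed open, and the finger tip at (272,248) matches the prediction exactly. The eyepiece is at (365,270). I move over it and go down.

>>> apply_moves --increments '[[[1.62,0.4,0.76],[0,0,0],6],[[1.62,0.4,0.76],[0,0,0],6],[[1.62,0.4,0.76],[0,0,0],6],[[1.62,0.4,0.76],[0,0,0],6],[[1.62,0.4,0.76],[0,0,0],6]]'

```text
t: 9.18
eef_pos: [601.1, -202.0, 158.7]
tcp_rot: [-1.571, -0.0, -1.835]
ft_force: [0.4, 0.2, -0.7]
opening: 0.63
```

```bash
python3 -c "
from h import *
plan([601,-195.5,62],down(-1.81),5,6)"
```

```text
TCP [ 601.1 -202.   158.7] rpy [-1.571 -0.    -1.835] op 0.63 dist 19.4 t 9.175 F [ 0.4  0.2 -0.7] q [-0.43  0.56  1.6  -0.    0.99 -0.16]
[[[-0.13, 1.93, -0.04], [0.0, -0.3, 0.0], 6], [[-0.13, 1.93, -0.04], [0.0, -0.3, 0.0], 6], [[-0.13, 1.93, -0.03], [0.0, -0.3, 0.0], 6], [[-0.13, 1.93, -0.03], [0.0, -0.3, 0.0], 6], [[-0.13, 1.93, -0.03], [0.0, -0.3, 0.0], 6]]
```

>>> apply_moves --increments '[[[-0.25,1.9,-0.05],[0,0,0],6],[[-0.2,1.9,-0.05],[0,0,0],6],[[-0.1,1.9,-0.03],[0,0,0],6],[[-0.1,1.9,-0.03],[0,0,0],6],[[0,1.9,0],[0,0,0],6]]'

```text
t: 9.8
eef_pos: [602.4, -201.5, 60.3]
tcp_rot: [-1.569, -0.001, -1.839]
ft_force: [0.1, -0.8, -0.0]
opening: 0.628
```

>>> apply_moves --increments '[[[0,0,0],[0,0,0],2.5],[[0,0,0],[0,0,0],2.5],[[0,0,0],[0,0,0],2.5],[[0,0,0],[0,0,0],2.5],[[0,0,0],[0,0,0],2.5]]'

```text
t: 10.42
eef_pos: [602.7, -203.0, 60.9]
tcp_rot: [-1.569, -0.001, -1.84]
ft_force: [0.1, 0.4, -1.2]
opening: 0.367
```

```bash
python3 -c "
from h import *
s=readout.state();print(s['ft_force'],s['moment'],s['opening']*95, s['eef_pos'])
p,W=cam('side');cv2.imwrite('pics/s3c.png',cv2.resize(p['img'][90:230,230:400,::-1],None,fx=4,fy=4))
"
```

```text
[ 0.06241706  0.35738021 -1.21948295] [-0.1116047   0.05308173  0.03199385] 34.88551068321554 [ 602.66663199 -203.00403322   60.94063882]
```

View pics/s3c.png

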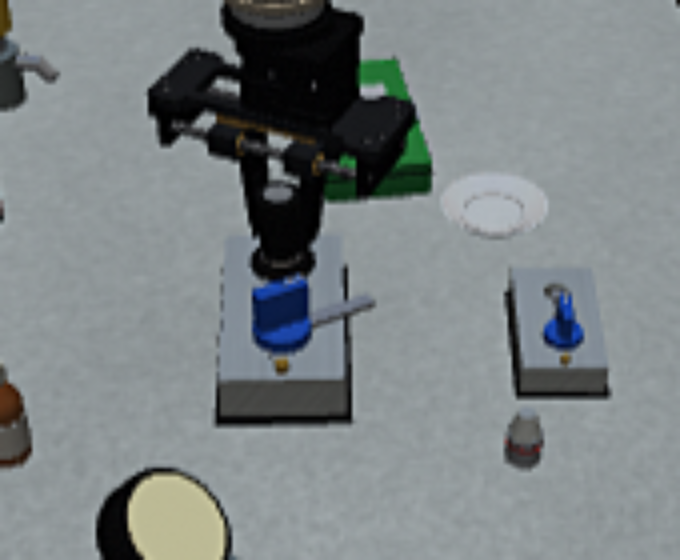

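The grip closed at 34.9 mm, where the body is 32 mm, and the TCP is about 7 mm off in y. The pads may be catching the eyecup. I open, recentre, go lower and regrip.

>>> apply_moves --increments '[[[0,0,0],[0,0,0],5.5],[[0,0,0],[0,0,0],5.5],[[-0.2,0.3,-0.05],[0,0,0],5.5],[[-0.25,0.3,-0.05],[0,0,0],5.5],[[-0.25,0.3,0],[0,0,0],5.5]]'

```text
t: 11.1
eef_pos: [603.9, -195.6, 51.8]
tcp_rot: [-1.568, -0.001, -1.84]
ft_force: [0.3, 0.1, -0.2]
opening: 0.582
```

>>> apply_moves --increments '[[[0,0,0],[0,0,0],2.5],[[0,0,0],[0,0,0],2.5],[[0,0,0],[0,0,0],2.5],[[0,0,0],[0,0,0],2.5],[[0,0,0],[0,0,0],2.5]]'

```text
t: 11.72
eef_pos: [603.8, -195.4, 51.5]
tcp_rot: [-1.568, -0.001, -1.84]
ft_force: [0.1, 0.0, -0.9]
opening: 0.369
```

```bash
python3 -c "
from h import *
s=readout.state();print(s['ft_force'],s['moment'],s['opening']*95, s['eef_pos'],s['tau'].round(1))
p,W=cam('wrist');save(p,'w4.png');s=readout.state();print(s['opening']*95)
"
```

```text
[ 0.08449966  0.01572995 -0.8675401 ] [-0.03734858  0.09050029  0.00539999] 35.088997148847085 [ 603.77575423 -195.38507823   51.45057392] [ -0.1 -67.6 -19.3   0.    0.1   0. ]
34.95898167594954
```

View pics/w4.png

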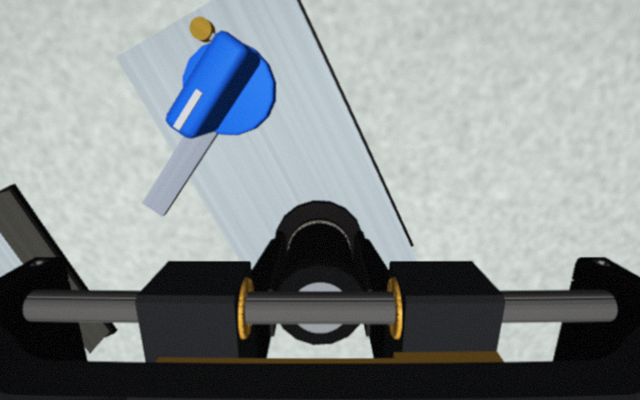

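The eyepiece, with its cup at (320,310), is centred between the pads. I lift straight up.

>>> apply_moves --increments '[[[0,-0.8,0],[0,0,0],2.5],[[0,-1.2,0],[0,0,0],2.5],[[0,-1.5,0],[0,0,0],2.5],[[0,-1.5,0],[0,0,0],2.5],[[0,-1.5,0],[0,0,0],2.5]]'

```text
t: 12.4
eef_pos: [603.5, -195.3, 120.9]
tcp_rot: [-1.569, -0.001, -1.84]
ft_force: [-0.3, 0.6, -1.4]
opening: 0.368
```

>>> apply_moves --increments '[[[0,-1.5,0],[0,0,0],2.5],[[0,-1.5,0],[0,0,0],2.5],[[0,0,0],[0,0,0],2.5],[[0,0,0],[0,0,0],2.5],[[0,0,0],[0,0,0],2.5]]'

```text
t: 13.02
eef_pos: [603.5, -195.3, 154.2]
tcp_rot: [-1.567, -0.001, -1.84]
ft_force: [0.3, -0.3, -1.8]
opening: 0.373
```

```bash
cat > tgt.py <<'E'
from h import *
s=readout.state();print(s['ft_force'],s['moment'],s['opening']*95, s['eef_pos'])
p,W=cam('side');save(p,'s4.png');cv2.imwrite('pics/s4c.png',cv2.resize(p['img'][60:260,200:400,::-1],None,fx=3,fy=3))
for n in ['eyepiece']: print([(round(d['confidence'],2),w(W,d['point']).tolist()) for d in nets.mark_of(p,n)][:3], [(round(d['confidence'],2),w(W,d['point']).tolist()) for d in nets.look_for(p,n)][:3])
L=R.from_euler('z',-.238)*R.from_euler('y',-.7); RT=L*R.from_euler('z',-np.pi/2)*R.from_euler('x',-np.pi/2)
TP=np.array([600,124,84.])+L.apply([0,0,90+41])
print(TP, RT.as_euler('xyz'))
E
python3 tgt.py
```

```text
[ 0.26090506 -0.3296961  -1.82926085] [-0.08427922  0.09654156  0.04386149] 35.39372683668515 [ 603.54569586 -195.27982942  154.2081493 ]
[(0.71, [599.9, -195.0, 110.9])] [(0.6, [599.5, -181.2, 166.8])]
[517.98638675 143.89633562 184.19432653] [-8.70796327e-01 -2.22044605e-16 -1.80879633e+00]
```

View pics/s4c.png

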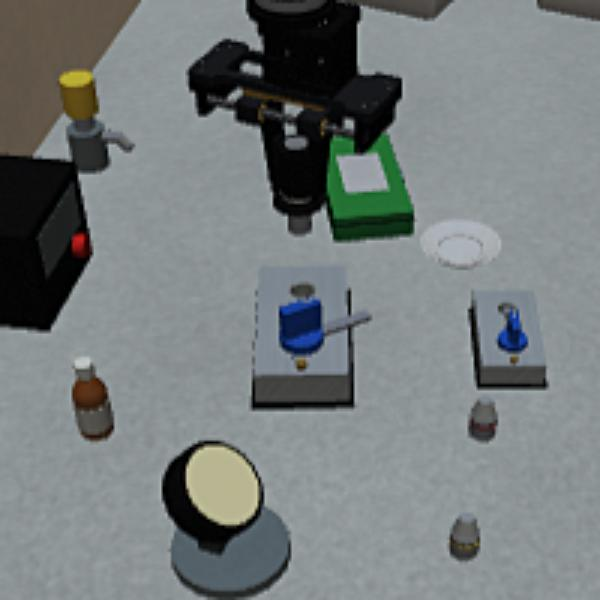

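The eyepiece is held upright, its bare tube clear of the block at (300,220) in the crop, and the knob is still open. I carry it to a point 60 mm further out along the beam and tilt it on the way.

```bash
cat >> tgt.py <<'E'
plan(TP+L.apply([0,0,60]),RT,10,2.5)
E
python3 tgt.py|tail -3
```

```text
TCP [ 603.7 -195.3  154.5] rpy [-1.567e+00 -1.000e-03 -1.840e+00] op 0.367 dist 37.7 t 13.325 F [-1.1  0.1 -0.8] q [-0.42  0.56  1.6  -0.    0.97 -0.15]
[[[-3.03, -0.77, -2.11], [4.0, -0.2, 0.1], 2.5], [[-3.04, -0.91, -2.04], [4.0, -0.2, 0.1], 2.5], [[-3.04, -1.04, -1.97], [4.0, -0.2, 0.1], 2.5], [[-3.05, -1.17, -1.88], [4.0, -0.2, 0.1], 2.5], [[-3.06, -1.3, -1.79], [4.0, -0.2, 0.1], 2.5]]
[[[-3.06, -1.42, -1.68], [4.0, -0.2, 0.1], 2.5], [[-3.07, -1.53, -1.57], [4.0, -0.2, 0.1], 2.5], [[-3.08, -1.63, -1.45], [4.0, -0.2, 0.1], 2.5], [[-3.08, -1.72, -1.33], [4.0, -0.2, 0.1], 2.5], [[-3.09, -1.8, -1.19], [4.0, -0.2, 0.1], 2.5]]
```

>>> apply_moves --increments '[[[-3.0,-0.8,-2.1],[4,-0.2,0.1],2.5],[[-3.0,-0.9,-2.0],[4,-0.2,0.1],2.5],[[-3.0,-1.0,-2.0],[4,-0.2,0.1],2.5],[[-3.0,-1.2,-1.9],[4,-0.2,0.1],2.5],[[-3.0,-1.3,-1.8],[4,-0.2,0.1],2.5]]'

```text
t: 13.95
eef_pos: [540.3, -20.9, 192.0]
tcp_rot: [-1.207, 0.006, -1.824]
ft_force: [0.6, -0.2, 0.0]
opening: 0.374
```

```bash
sed -i 's/RT,10,/RT,5,/' tgt.py; python3 tgt.py|tail -2
```

```text
TCP [540.  -20.5 192.1] rpy [-1.209  0.005 -1.822] op 0.37 dist 37.5 t 14.1 F [ 0.4  0.  -1.4] q [-0.14  0.29  2.03 -0.07  0.46  0.17]
[[[-3.07, -1.41, -1.62], [3.9, -0.2, 0.0], 2.5], [[-3.07, -1.51, -1.52], [3.9, -0.2, 0.0], 2.5], [[-3.08, -1.61, -1.4], [3.9, -0.2, 0.0], 2.5], [[-3.08, -1.7, -1.28], [3.9, -0.2, 0.0], 2.5], [[-3.09, -1.78, -1.15], [3.9, -0.2, 0.0], 2.5]]
```

>>> apply_moves --increments '[[[-3.0,-1.4,-1.6],[4,-0.2,0],2.5],[[-3.0,-1.5,-1.5],[4,-0.2,0],2.5],[[-3.0,-1.6,-1.4],[4,-0.2,0],2.5],[[-3.0,-1.7,-1.3],[4,-0.2,0],2.5],[[-3.0,-1.8,-1.2],[4,-0.2,0],2.5]]'

```text
t: 14.72
eef_pos: [494.2, 114.6, 223.2]
tcp_rot: [-0.927, -0.014, -1.822]
ft_force: [0.2, 0.3, -1.4]
opening: 0.371
```

```bash
python3 tgt.py|tail -4; sed -i 's/60\]),RT/0]),RT/' tgt.py; python3 tgt.py|tail -2
```

```text
[(0.56, [515.4, 107.8, 188.0])] [(0.65, [487.6, 125.6, 236.2])]
[517.98638675 143.89633562 184.19432653] [-8.70796327e-01 -2.22044605e-16 -1.80879633e+00]
TCP [493.8 115.2 222.9] rpy [-0.929 -0.014 -1.819] op 0.371 dist 8.1 t 14.875 F [ 0.7  1.  -0.8] q [ 0.26  0.2   2.19 -1.07  0.35  1.46]
[[[-0.67, -0.39, -0.26], [0.7, 0.0, 0.2], 2.5], [[-0.67, -0.39, -0.26], [0.7, 0.0, 0.2], 2.5], [[-0.67, -0.39, -0.26], [0.7, 0.0, 0.2], 2.5], [[-0.67, -0.39, -0.25], [0.7, 0.0, 0.2], 2.5], [[-0.67, -0.39, -0.25], [0.7, 0.0, 0.2], 2.5]]
TCP [494.1 113.9 222.8] rpy [-0.93  -0.014 -1.821] op 0.368 dist 10.9 t 15.025 F [-0.2 -0.1 -1.8] q [ 0.26  0.2   2.19 -1.07  0.35  1.45]
[[[-0.71, 0.8, -0.2], [0.7, -0.0, 0.2], 2.5], [[-0.71, 0.8, -0.21], [0.7, -0.0, 0.2], 2.5], [[-0.71, 0.8, -0.22], [0.7, -0.0, 0.2], 2.5], [[-0.7, 0.8, -0.23], [0.7, -0.0, 0.2], 2.5], [[-0.7, 0.8, -0.24], [0.7, -0.0, 0.2], 2.5]]
```

Joint 4 is at -1.07 and its limit is -1.13. I take 0.02 rad less tilt and 0.04 rad less azimuth, about 2° off the beam in all, to keep clear of it while holding the tube end on the beam.

```bash
cat > tgt2.py <<'E'
from h import *
import sys
L=R.from_euler('z',-.238)*R.from_euler('y',-.7); G=R.from_euler('z',-.2)*R.from_euler('y',-.68)
RT=G*R.from_euler('z',-np.pi/2)*R.from_euler('x',-np.pi/2)
TP=np.array([600,124,84.])+L.apply([0,0,90])+G.apply([0,0,41])
plan(TP,RT,int(sys.argv[1]),2.5)
s=readout.state();A=R.from_euler('xyz',s['tcp_rot']);ax=-A.apply([0,1,0]);E=np.array(s['eef_pos'])-41*ax
print('tube end in lamp',L.inv().apply(E-[600,124,84]).round(1),'z',E[2].round(1),'angle',np.arccos(ax@L.apply([0,0,1])).round(3),'qv',np.abs(s['qvel']).max().round(4))
E
python3 tgt2.py 5
```

```text
TCP [494.1 113.9 222.8] rpy [-0.93  -0.014 -1.821] op 0.368 dist 10.7 t 15.025 F [-0.2 -0.1 -1.8] q [ 0.26  0.2   2.19 -1.07  0.35  1.45]
[[[-0.69, 0.8, -0.19], [0.5, -0.4, 0.5], 2.5], [[-0.69, 0.8, -0.19], [0.5, -0.4, 0.5], 2.5], [[-0.68, 0.81, -0.19], [0.5, -0.4, 0.5], 2.5], [[-0.68, 0.81, -0.19], [0.5, -0.4, 0.5], 2.5], [[-0.67, 0.81, -0.2], [0.5, -0.4, 0.5], 2.5]]
tube end in lamp [ 10.1 -35.6 130. ] z 189.9 angle 0.062 qv 0.0166
```

>>> apply_moves --increments '[[[-0.7,0.8,-0.2],[0.5,-0.4,0.5],2.5],[[-0.7,0.8,-0.2],[0.5,-0.4,0.5],2.5],[[-0.7,0.8,-0.2],[0.5,-0.4,0.5],2.5],[[-0.7,0.8,-0.2],[0.5,-0.4,0.5],2.5],[[-0.7,0.8,-0.2],[0.5,-0.4,0.5],2.5]]'

```text
t: 15.65
eef_pos: [526.3, 144.5, 207.6]
tcp_rot: [-0.925, -0.003, -1.768]
ft_force: [0.2, -0.2, -1.7]
opening: 0.369
```

```bash
python3 tgt2.py 4
```

```text
TCP [526.3 144.5 207.6] rpy [-0.925 -0.003 -1.768] op 0.369 dist 6.1 t 15.65 F [ 0.2 -0.2 -1.7] q [ 0.29  0.28  2.14 -1.13  0.32  1.51]
[[[0.08, 0.34, -0.49], [0.5, 0.1, 0.0], 2.5], [[0.08, 0.34, -0.5], [0.5, 0.1, 0.0], 2.5], [[0.08, 0.34, -0.5], [0.5, 0.1, 0.0], 2.5], [[0.08, 0.33, -0.5], [0.5, 0.1, 0.0], 2.5]]
tube end in lamp [ 18.9   3.5 102.8] z 174.8 angle 0.059 qv 0.1095
```

Joint 4 reached -1.13, the edge of its range, so I back off at once with a bit less tilt (about 0.12 rad off the beam, allowed 0.3).

```bash
sed -i "s/'z',-.2)/'z',-.14)/; s/'y',-.68/'y',-.6/" tgt2.py; python3 tgt2.py 5
```

```text
TCP [526.3 144.5 207.6] rpy [-0.925 -0.003 -1.768] op 0.369 dist 4.4 t 15.65 F [ 0.2 -0.2 -1.7] q [ 0.29  0.28  2.14 -1.13  0.32  1.51]
[[[0.09, 0.28, -0.33], [-0.5, -0.5, 0.4], 2.5], [[0.09, 0.28, -0.33], [-0.5, -0.5, 0.4], 2.5], [[0.09, 0.28, -0.32], [-0.5, -0.5, 0.4], 2.5], [[0.09, 0.28, -0.32], [-0.5, -0.5, 0.4], 2.5], [[0.09, 0.29, -0.32], [-0.5, -0.5, 0.4], 2.5]]
tube end in lamp [ 18.9   3.5 102.8] z 174.8 angle 0.059 qv 0.1095
```

>>> apply_moves --increments '[[[0,0,0],[-1.5,-0.5,1.2],2.5],[[0.1,0.2,-0.3],[-1.0,-0.5,0.8],2.5],[[0.1,0.4,-0.5],[0,-0.5,0],2.5],[[0.1,0.4,-0.4],[0,-0.5,0],2.5],[[0.1,0.4,-0.4],[0,-0.5,0],2.5]]'

```text
t: 16.27
eef_pos: [522.4, 143.6, 186.3]
tcp_rot: [-0.969, 0.001, -1.706]
ft_force: [1.2, -0.2, -0.8]
opening: 0.367
```

```bash
python3 tgt2.py 5
```

```text
TCP [522.4 143.6 186.3] rpy [-9.690e-01  1.000e-03 -1.706e+00] op 0.367 dist 0.6 t 16.275 F [ 1.2 -0.2 -0.8] q [ 0.25  0.3   2.16 -1.09  0.24  1.41]
[[[0.06, -0.02, -0.02], [-0.0, 0.0, -0.0], 2.5], [[0.06, -0.02, -0.02], [-0.0, 0.0, -0.0], 2.5], [[0.06, -0.02, -0.02], [-0.0, 0.0, -0.0], 2.5], [[0.06, -0.02, -0.02], [-0.0, 0.0, -0.0], 2.5], [[0.06, -0.02, -0.02], [-0.0, 0.0, -0.0], 2.5]]
tube end in lamp [ 0.6  3.1 89.1] z 152.5 angle 0.116 qv 0.5018
```

>>> apply_moves --increments '[[[0,0,0],[0,0,0],2.5],[[0,0,0],[0,0,0],2.5],[[0,0,0],[0,0,0],2.5],[[0,0,0],[0,0,0],2.5],[[0,0,0],[0,0,0],2.5]]'

```text
t: 16.9
eef_pos: [523.0, 144.2, 186.6]
tcp_rot: [-0.968, 0.001, -1.705]
ft_force: [-0.1, -0.4, -1.2]
opening: 0.369
```

```bash
python3 tgt2.py 5; python3 - <<'E'
from h import *
L=R.from_euler('z',-.238)*R.from_euler('y',-.7);C=np.array([600,124,84.])
for c in ['top','side']:
    p,W=cam(c)
    for d in nets.mark_of(p,'eyepiece')[:2]: print(c,d['confidence'],w(W,d['point']),L.inv().apply(w(W,d['point'])-C).round(1))
    print([ (round(d['confidence'],2),w(W,d['point'])) for d in nets.mark_of(p,'finger_tip')[:3]])
    pts=pix(p,W,[C,C+L.apply([0,0,90])])
    im=cv2.resize(p['img'][...,::-1][(90 if c=='top' else 130):(230 if c=='top' else 290),200:390],None,fx=4,fy=4)
    o=[200,90 if c=='top' else 130]
    a,b=[tuple(int(v) for v in (q-o)*4) for q in pts]; cv2.line(im,a,b,(0,0,255),1)
    cv2.imwrite('pics/f_%s.png'%c,im[:600])
E
```

```text
TCP [523.  144.2 186.6] rpy [-9.680e-01  1.000e-03 -1.705e+00] op 0.369 dist 0.8 t 16.9 F [-0.1 -0.4 -1.2] q [ 0.26  0.3   2.16 -1.09  0.24  1.4 ]
[[[0.07, -0.02, -0.03], [-0.0, 0.0, -0.0], 2.5], [[0.07, -0.02, -0.03], [-0.0, 0.0, -0.0], 2.5], [[0.07, -0.02, -0.03], [-0.0, 0.0, -0.0], 2.5], [[0.07, -0.02, -0.03], [-0.0, 0.0, -0.0], 2.5], [[0.07, -0.02, -0.03], [-0.0, 0.0, -0.0], 2.5]]
tube end in lamp [ 1.1  3.9 89. ] z 152.8 angle 0.116 qv 0.0036
top 0.53 [404.5 -57.3   0.5] [-166.4 -222.3   31. ]
[(0.65, array([ 390.6, -206.7,   40.8])), (0.62, array([ 210.3, -401.9,   65.6])), (0.58, array([ 527.7, -148.4,   56.6]))]
side 0.84 [544.5 140.  152.6] [ 0.1  2.5 89.6]
side 0.49 [757.5  -1.1  -1.8] [  84.4  -84.4 -183.2]
[]
```

View pics/f_side.png

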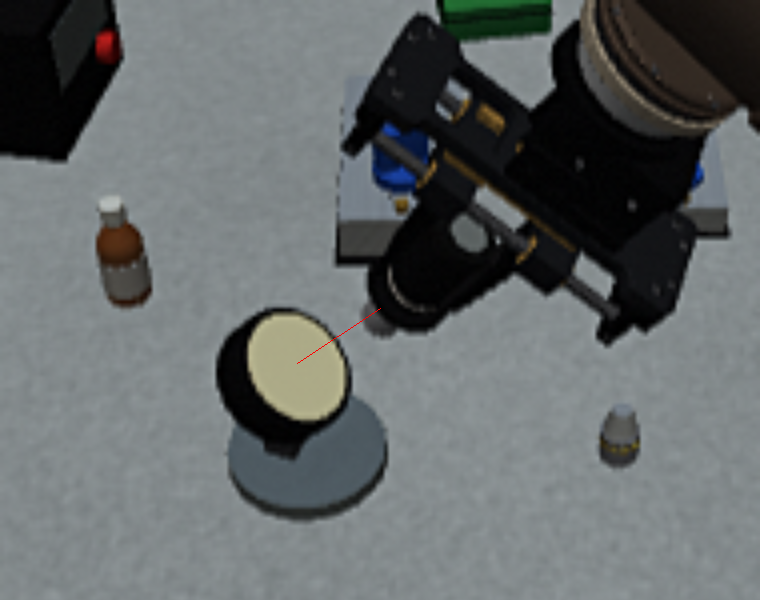

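The side view shows the tube end at (380,318) on the beam axis, about 90 mm from the lit face and clear of the lamp. The network puts it at (0, 2.5, 89.6) in the lamp frame, which agrees with the kinematics. The arm is at rest, so I hand in.

```bash
python3 -c "
from h import *
print(env.job_done()); s=readout.state(); print(s['t'],s['opening'],s['joints'].round(2))"
```

```text
the job is handed in; nothing more can be done
None
the job is handed in; nothing more can be done
```

The job is handed in at about 17 s of robot time; the system gave no verdict. I turned the knob 1.11 rad clockwise to its stop, drew the eyepiece straight up out of its socket, and left it held in the beam over the lamp.

**Final checks**
- **Position:** the tube end is 89 mm from the lit face and within 4 mm of its centre, by arm kinematics. The side-camera network agreed, giving (0.1, 2.5, 89.6) mm in the lamp frame, and the tube end is 153 mm above the bench.
- **Hold:** the arm was at rest and the last side picture showed the eyepiece clear of lamp and stand.
- **Knob:** in the last top picture the finger tip was still at its open position.

**What did not go to plan**
- **Alignment:** the eyepiece is about 0.12 rad off the beam (limit 0.3). I chose this because joint 4 read -1.13, right at its limit, when I aimed squarely; it ended at -1.09.
- **Grip width:** the gripper closed at about 35 mm, not the body's 32 mm. I regripped once, centred and lower, and got the same width; I did not find out why. The hold was firm throughout.
- **Top camera:** the eyepiece network reported a wrong object in the last top picture, so the final position rests on the side view and the kinematics.

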